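# Stain samples on the drying rack, light to dark

## Task

Lay the four stained wood samples out to dry on the rack in order of shade: the lightest on the place next to the bare unstained offcut, then darker and darker, the darkest on the place next to the stain tin. Lay one sample over each blue tape strip, centred on it, lengthwise along the tape so that it lies squarely across both battens with its stained face up. Lower the samples on, do not drop them, and do not move the bare offcut or the stain tin.

Things in the scene. Friction and masses are not known exactly. Their poses are not given: they have to be found in the camera images.
- sample_honey_mid (a point): the lightest stained sample: a pine block stained light honey-orange, lying on the bench, 90 x 36 x 22 mm (long side along its x, 36 mm side along its y, 22 mm thick along z), about 60 g. The point is the centre of the block; z points up out of its stained top face, and its underside is bare wood.
- sample_chestnut_mid (a point): the second lightest stained sample: a block stained mid reddish brown, lying on the bench, 90 x 36 x 22 mm (long side along its x, 36 mm side along its y, 22 mm thick along z), about 60 g. The point is the centre of the block; z points up out of its stained top face, and its underside is bare wood.
- sample_walnut_mid (a point): the second darkest stained sample: a block stained dark brown, lying on the bench, 90 x 36 x 22 mm (long side along its x, 36 mm side along its y, 22 mm thick along z), about 60 g. The point is the centre of the block; z points up out of its stained top face, and its underside is bare wood.
- sample_ebony_mid (a point): the darkest stained sample: a block stained nearly black, lying on the bench, 90 x 36 x 22 mm (long side along its x, 36 mm side along its y, 22 mm thick along z), about 60 g. The point is the centre of the block; z points up out of its stained top face, and its underside is bare wood.
- tape1: one end of the row: blue tape strip, 124 x 30 mm, flat on the rack's plywood base: one sample place. Origin: its middle, on the base (6 mm above the bench). x along the strip, y along the row, z up. Two 10 mm wide, 335 mm long battens cross all strips at x = +-27 mm, tops 18 mm above the base: a sample lying on them has its centre 29 mm above this origin. Strips are 85 mm apart.
- tape2: second in the row: blue tape strip, 124 x 30 mm, flat on the rack's plywood base: one sample place. Origin: its middle, on the base (6 mm above the bench). x along the strip, y along the row, z up. Two 10 mm wide, 335 mm long battens cross all strips at x = +-27 mm, tops 18 mm above the base: a sample lying on them has its centre 29 mm above this origin. Strips are 85 mm apart.
- tape3: third in the row: blue tape strip, 124 x 30 mm, flat on the rack's plywood base: one sample place. Origin: its middle, on the base (6 mm above the bench). x along the strip, y along the row, z up. Two 10 mm wide, 335 mm long battens cross all strips at x = +-27 mm, tops 18 mm above the base: a sample lying on them has its centre 29 mm above this origin. Strips are 85 mm apart.
- tape4: other end of the row: blue tape strip, 124 x 30 mm, flat on the rack's plywood base: one sample place. Origin: its middle, on the base (6 mm above the bench). x along the strip, y along the row, z up. Two 10 mm wide, 335 mm long battens cross all strips at x = +-27 mm, tops 18 mm above the base: a sample lying on them has its centre 29 mm above this origin. Strips are 85 mm apart.
- raw_mid (a point): the bare, unstained offcut: pale cream pine block, 90 x 36 x 22 mm like the samples, lying loose on the rack's base beyond one end of the battens (either end), about 118 mm from the nearest strip's middle. The point is its centre. It marks the light end of the row and stays where it is.
- stain_tin_mid (a point): the stain tin: closed round steel tin, 62 mm in diameter and 62 mm high, cream band, brown stain on lid and drips down the side, standing loose on the rack's base beyond the other end of the battens. The point is its centre. It marks the dark end of the row and stays where it is.

How it is judged:
At the end, for the whole second after the job is handed in: Samples at rest on the battens in shade order, lightest next to the bare offcut, darkest next to the tin: each centre within 13 mm of its strip's middle seen from above and 22 to 36 mm above it, stained face up, level within 0.15 rad, length within 0.25 rad of the tape's (((horizontal distance between raw_mid and tape1 below 0.2 m and horizontal distance between sample_honey_mid and tape1 below 0.013 m and z of sample_honey_mid in the frame of tape1 between 0.022 and 0.036 m and angle between each of sample_honey_mid, sample_chestnut_mid, sample_walnut_mid, sample_ebony_mid's own z axis and vertical below 0.15 rad and angle between the x axis of sample_honey_mid and the x axis of tape1, either way round below 0.25 rad and horizontal distance between sample_chestnut_mid and tape2 below 0.013 m and z of sample_chestnut_mid in the frame of tape2 between 0.022 and 0.036 m and angle between the x axis of sample_chestnut_mid and the x axis of tape2, either way round below 0.25 rad and horizontal distance between sample_walnut_mid and tape3 below 0.013 m and z of sample_walnut_mid in the frame of tape3 between 0.022 and 0.036 m and angle between the x axis of sample_walnut_mid and the x axis of tape3, either way round below 0.25 rad and horizontal distance between sample_ebony_mid and tape4 below 0.013 m and z of sample_ebony_mid in the frame of tape4 between 0.022 and 0.036 m and angle between the x axis of sample_ebony_mid and the x axis of tape4, either way round below 0.25 rad) or (horizontal distance between raw_mid and tape4 below 0.2 m and horizontal distance between sample_honey_mid and tape4 below 0.013 m and z of sample_honey_mid in the frame of tape4 between 0.022 and 0.036 m and angle between each of sample_honey_mid, sample_chestnut_mid, sample_walnut_mid, sample_ebony_mid's own z axis and vertical below 0.15 rad and angle between the x axis of sample_honey_mid and the x axis of tape4, either way round below 0.25 rad and horizontal distance between sample_chestnut_mid and tape3 below 0.013 m and z of sample_chestnut_mid in the frame of tape3 between 0.022 and 0.036 m and angle between the x axis of sample_chestnut_mid and the x axis of tape3, either way round below 0.25 rad and horizontal distance between sample_walnut_mid and tape2 below 0.013 m and z of sample_walnut_mid in the frame of tape2 between 0.022 and 0.036 m and angle between the x axis of sample_walnut_mid and the x axis of tape2, either way round below 0.25 rad and horizontal distance between sample_ebony_mid and tape1 below 0.013 m and z of sample_ebony_mid in the frame of tape1 between 0.022 and 0.036 m and angle between the x axis of sample_ebony_mid and the x axis of tape1, either way round below 0.25 rad)) and linear speed of each of sample_honey, sample_chestnut, sample_walnut, sample_ebony below 0.02 m/s); the robot touches nothing.
It fails at once if the bare offcut is moved more than 20 mm (distance of raw_mid from where it was at the start of the episode above 0.02 m).
It fails at once if the stain tin is moved more than 20 mm (distance of stain_tin_mid from where it was at the start of the episode above 0.02 m).
It fails at once if a sample is dropped (falls freely faster than 0.8 m/s, about 33 mm of fall) ((contact force between the fingers and sample_honey below 0.1 N and linear speed of sample_honey above 0.8 m/s) or (contact force between the fingers and sample_chestnut below 0.1 N and linear speed of sample_chestnut above 0.8 m/s) or (contact force between the fingers and sample_walnut below 0.1 N and linear speed of sample_walnut above 0.8 m/s) or (contact force between the fingers and sample_ebony below 0.1 N and linear speed of sample_ebony above 0.8 m/s)).
It also fails if it takes over 99 s, if anything falls off the work surface, if the arm or the gripper's body presses on something with over 40 N, if the wrist force passes 120 N, or if a joint passes its speed limit or range.

## Robot

A 6-joint arm with a two-finger parallel gripper is mounted at the origin on the work surface. World frame = base frame: x ahead of the robot, y to its left, z up, the work surface at z = 0. Lengths are in m, angles in rad, forces in N, time in s.
With the tool pointing down it reaches from about 0.3 to 0.95 m from the base axis. Payload 3.1 kg.
Tool frame: the origin (TCP) lies between the finger pads; the fingertips stand bot.nose_length ahead of it and the grasp point (between the pads) lies 2 mm behind it (bot.nose_length is the distance from the TCP to the fingertips, in m); y points along the fingers, x is the direction in which the jaws open and shut, and the axes are right-handed (so a half turn about y gives the same grasp; the last joint's range is limited). The gripper opens to 85 mm and grips with 20 to 120 N. Pads are 22 mm wide; open, the fingers measure 114 mm over their backs; the gripper's body (76 mm by 85 mm) begins 54 mm behind the grasp point. The pads swing forward as they close: fully open they stand 13 mm farther back than shut.
Start: joints at [-1.384, 0.308, 1.634, -0, 1.2, -0.07], TCP at [0.159, -0.605, 0.221] pointing down, gripper open.
Joint ranges: [-3.06, 3.06], [-0.79, 1.96], [0.05, 2.63], [-1.19, 4.34], [0.05, 2.64], [-2.94, 2.94]. Speed limits (rad/s): [2.79, 2.79, 3.14, 3.14, 3.14, 3.14].

## Interface

Orientations are given as a unit quaternion [w, x, y, z].
In Python, from workcell import bot, viewer, sign_off gives the robot as it stands.
- The arm moves only by the tool servo_tool, never from a script. Its arguments are lists of equal length, an entry for each row: "fingers": the finger opening in mm, from 0 to 85.4; "dp": the shift along the world's x, y, z in mm, a list of three; "turn": the turn, a rotation vector about the world's x, y, z in degrees, a list of three. In form: {"fingers": [fingers, ...], "dp": [[dx, dy, dz], ...], "turn": [[wx, wy, wz], ...]}. A call has 1 to 5 rows; each row shifts and turns the commanded pose from where the row before left it; what a row does not reach is not made up. A row lasts 1/8 s, in which the tool goes at most 62.5 mm and 10.7 degrees, less where a joint would pass 70% of its speed; a pose out of reach is approached as far as the arm can. A call is refused whole if a number of a shift passes 62.5 or a number of a turn 10.7, either way. A call with a gripper value outside its range is refused whole. The fingers move at their own pace and stop on an object; "grip_force" is the grip in N (left out, the last holds). Time passes only in rows, so rows that do not move let the fingers close. It gives the time, the measured TCP pose, the force and the opening at its end, in the units of the state.
- bot.read_state(): the state, without advancing time (a new reading comes with each control period).
- viewer.camera(name): name is "side" or "top"; returns a dict with "image" (420x560x3 uint8, red, green, blue), "depth" (420x560 float32, m along the optical axis (not along the pixel's ray), 0 where there is no reading), "fx", "fy", "cx", "cy" (pixels), "k1" (the pictures are not rectified: a ray, as slopes to the right and down, at radius r is drawn at 1 + k1 r^2 times it, then the intrinsics apply), "R" (3x3) and "t" (3): a world point X has camera coordinates R X + t. Camera axes: x right, y down, z forward; pixel columns grow to the right and rows downward; lengths in m; the calibration is good to about 2 mm. A picture is of the moment at which its call begins.
- sign_off(): hands the job in, once; it reports no verdict.
Trained networks look in the newest picture that a camera, given by its name, has taken for a name from the list of things; names that differ only in an ending like _2 or _b are one class to them, and where a whole thing is asked for, a point or a joint stands for the part that bears it (a point fixed in the world has none). Each returns a list of dicts, best first, with "confidence" (0 to 1); they miss things now and then, are a little off and sometimes report something else, mostly with a low value. They report only what shows in the picture. A call takes as long as a camera call.
- viewer.search_frame(camera, label): "point" ([x, y, z] in m, in the coordinates of the camera as it stood for that picture, good to about 4 mm: the middle of the surface that is visible of it).
- viewer.place_of(camera, label): "point" ([x, y, z] in m, in the coordinates of the camera as it stood for that picture, good to about 4 mm: a listed point, or the origin of a listed thing).
The state is a dict: "t": time; "qpos": joint angles; "dq": joint speeds; "joint_efforts": joint torques, N m; "eef_pos": TCP position; "eef_rot": TCP orientation; "contact_force": force on the tool from outside, world axes, zero at the start; "wrist_torque": the same for the moment, N m; "gripper_width": finger opening in m.
Only numpy, scipy, OpenCV 4.12 (cv2) and the standard library are available. Lean on these libraries where they do the work, as an engineer would, in place of code of your own. Each camera call takes 0.05 s, during which the arm holds its last target. There are 200 camera calls.

## Working session

There is one attempt and no reset: what is moved stays moved. The work goes in short steps, Python scripts to look and compute and a tool call to move; the robot and the scene stay as the last step left them, time stands still between calls to the robot, and variables do not carry over. Pictures are saved under pics/ and viewed, about 12 in all and at most 16, crops included, and the job is handed in when it is done.

Besides the shell and the picture viewer there is one more tool, called after ">>>" in YAML: its name, and indented under it one key for each argument. servo_tool: Moves the arm, as the interface text tells. Its arguments: {"type":"object","properties":{"fingers":{"type":"array","items":{"type":"number"}},"dp":{"type":"array","items":{"type":"array","items":{"type":"number"}}},"turn":{"type":"array","items":{"type":"array","items":{"type":"number"}}},"grip_force":{"type":"number"}},"required":["fingers","dp","turn"]}

```bash
mkdir -p pics
cat > h.py <<'E'
import numpy as np, cv2
from workcell import bot, viewer, sign_off
def world(c,p): return np.array(c["R"]).T@(np.array(p)-np.array(c["t"]))
def unproj(c,u,v,d=None,z=None):
    x=(np.array(u,float)-c["cx"])/c["fx"]; y=(np.array(v,float)-c["cy"])/c["fy"]
    a,b=x.copy(),y.copy()
    for _ in range(10):
        s=1+c["k1"]*(a*a+b*b); a,b=x/s,y/s
    r=np.stack([a,b,np.ones_like(a)],-1)
    R=np.array(c["R"]); t=np.array(c["t"])
    if d is not None: return (r*np.array(d)[...,None]-t)@R
    o=-R.T@t; w=r@R
    return o+w*((z-o[2])/w[...,2])[...,None]
E
python3 - <<'E'
from h import *
for n in ("top","side"):
    c=viewer.camera(n); cv2.imwrite(f"pics/{n}0.png",c["image"][...,::-1])
    print(n,c["fx"],c["k1"],world(c,[0,0,0]))
    for l in ["sample_honey_mid","sample_chestnut_mid","sample_walnut_mid","sample_ebony_mid","tape1","tape2","tape3","tape4","raw_mid","stain_tin_mid"]:
        print(l,[(np.round(world(c,r["point"]),3).tolist(),round(r["confidence"],2)) for r in viewer.place_of(n,l)[:3]])
print(bot.read_state(),bot.nose_length)
E
```

```text
top 521.0667837831276 -0.13041062497191228 [0.41664351 0.01782583 1.31960902]
sample_honey_mid [([0.457, 0.004, 0.012], 0.58)]
sample_chestnut_mid [([0.409, -0.323, 0.014], 0.92), ([0.459, 0.003, 0.012], 0.36), ([0.599, -0.08, 0.006], 0.33)]
sample_walnut_mid [([0.442, -0.153, 0.007], 0.89)]
sample_ebony_mid [([0.402, 0.169, 0.004], 0.98)]
tape1 [([0.603, 0.002, 0.008], 0.98), ([0.61, 0.169, 0.004], 0.93), ([0.607, 0.08, 0.002], 0.77)]
tape2 [([0.603, 0.002, 0.008], 0.98), ([0.61, 0.169, 0.004], 0.93), ([0.607, 0.08, 0.002], 0.77)]
tape3 [([0.603, 0.002, 0.008], 0.98), ([0.61, 0.169, 0.004], 0.93), ([0.607, 0.08, 0.002], 0.77)]
tape4 [([0.603, 0.002, 0.008], 0.98), ([0.61, 0.169, 0.004], 0.93), ([0.607, 0.08, 0.002], 0.77)]
raw_mid [([0.599, -0.205, 0.013], 0.92)]
stain_tin_mid [([0.613, 0.289, 0.034], 0.84), ([0.61, 0.08, 0.003], 0.69), ([0.614, 0.168, 0.005], 0.62)]
side 471.67264870857844 -0.08343708916532608 [0.40532414 0.74256665 0.81859889]
sample_honey_mid [([0.459, 0.009, 0.01], 0.81)]
sample_chestnut_mid [([0.41, -0.32, 0.01], 0.78)]
sample_walnut_mid [([0.441, -0.153, 0.008
[... 580 characters left out ...]
61, 0.289, 0.032], 0.9)]
{'t': 1.1, 'qpos': array([-1.38369453e+00,  3.08079206e-01,  1.63381046e+00,  4.30084544e-05,
        1.19967714e+00, -6.96983955e-02]), 'dq': array([ 0.00027533,  0.00069562, -0.00194643,  0.00090834,  0.00051721,
       -0.00016979]), 'joint_efforts': array([-2.79485230e-04, -4.15299547e+01, -2.77086961e+01, -9.37530126e-05,
        7.30609027e-04,  5.71350114e-06]), 'eef_pos': array([ 0.15873103, -0.60451808,  0.22117999]), 'eef_rot': array([ 0.55990895, -0.55989991,  0.43184835, -0.43188084]), 'contact_force': array([-0.25556258,  0.33818216, -0.25881698]), 'wrist_torque': array([ 0.00116076, -0.0241082 ,  0.05210611]), 'gripper_width': 0.08524761105739487} 0.017
```

View pics/top0.png

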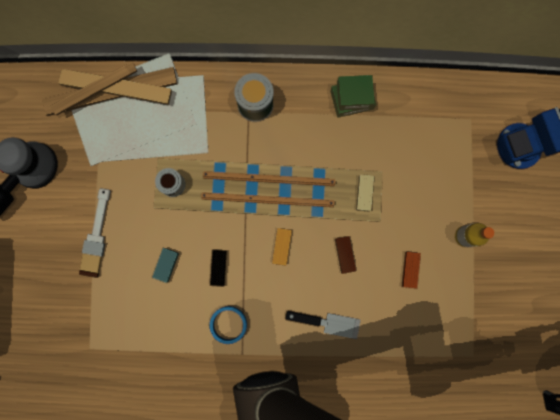

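View pics/side0.png

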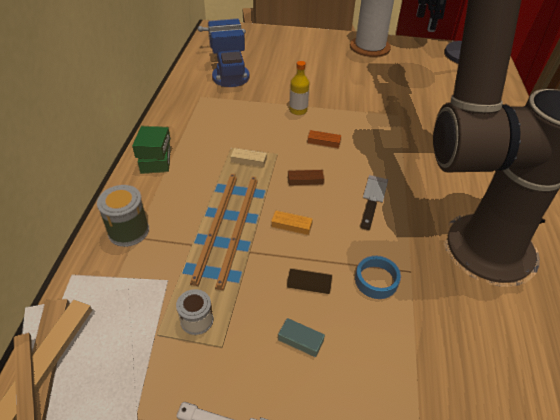

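```bash
cat > m.py <<'E'
from h import *
def measure(names=None,tag=None):
    c=viewer.camera("top"); im=c["image"]; hsv=cv2.cvtColor(im,cv2.COLOR_RGB2HSV)
    v,u=np.mgrid[0:420,0:560]; P=unproj(c,u,v,d=c["depth"])
    out={}
    G=dict(honey=(.457,.004),chestnut=(.409,-.322),walnut=(.441,-.153),ebony=(.401,.168),raw=(.599,-.206))
    if names: G.update(names)
    for n,g in G.items():
        g3=g[2] if len(g)>2 else (0.028 if n=="raw" else .022)
        m=(np.hypot(P[...,0]-g[0],P[...,1]-g[1])<.065)&(abs(P[...,2]-g3)<.006)
        k,l,s,ce=cv2.connectedComponentsWithStats(m.astype(np.uint8)); 
        if k<2: print(n,"none"); continue
        i=1+np.argmax(s[1:,4]); q=unproj(c,u[l==i],v[l==i],z=g3)[:,:2]
        (cx,cy),wh,a=cv2.minAreaRect((q*1000).astype(np.float32))
        if wh[0]<wh[1]: a+=90
        a=(a+90)%180-90
        print(n,"c",np.round([cx,cy],1),"mean",np.round(q.mean(0)*1000,1),"wh",np.round(wh,1),"ang",round(a,1),"z",np.round(np.median(P[...,2][l==i])*1000,1),"rgb",np.median(im[l==i],0))
    return c,im,hsv,P,u,v
if __name__=="__main__":
    c,im,hsv,P,u,v=measure()
    # tapes
    m=(hsv[...,0]>95)&(hsv[...,0]<120)&(hsv[...,1]>110)&(hsv[...,2]>50)&(P[...,0]>.5)&(P[...,0]<.7)&(P[...,1]<.25)&(P[...,1]>-.15)
    q=unproj(c,u[m],v[m],z=.006)[:,:2]*1000
    _,L,C=cv2.kmeans(q[:,1:].astype(np.float32),4,None,(3,50,.01),10,cv2.KMEANS_PP_CENTERS)
    for i in np.argsort(C[:,0]):
        s=q[L[:,0]==i]; r=cv2.minAreaRect(s.astype(np.float32)); print("tape",len(s),np.round(s.mean(0),1),[np.round(x,1) for x in r])
    m=(P[...,2]>.018)&(P[...,2]<.032)&(abs(P[...,0]-.605)<.06)&(P[...,1]>-.15)&(P[...,1]<.25)
    q=unproj(c,u[m],v[m],z=.024)[:,:2]*1000
    r=cv2.minAreaRect(q.astype(np.float32));print("battens",r, np.median(P[...,2][m]))
    m=(np.hypot(P[...,0]-.61,P[...,1]-.289)<.05)&(P[...,2]>.055); q=unproj(c,u[m],v[m],z=.068)[:,:2]*1000
    print("tin",cv2.minEnclosingCircle(q.astype(np.float32)),q.mean(0))
    from scipy.spatial.transform import Rotation as R
    s=bot.read_state(); w=s["eef_rot"]; print(R.from_quat([*w[1:],w[0]]).as_matrix().round(3))
E
python3 m.py
```

```text
honey c [461.1   6.3] mean [461.1   6.1] wh [35.8 89.9] ang -7.6 z 21.3 rgb [157. 110.  42.]
chestnut c [ 408.9 -321.2] mean [ 409.  -321.6] wh [38.4 88.2] ang -5.7 z 21.4 rgb [114.  50.  20.]
walnut c [ 444.  -153.6] mean [ 444.  -153.7] wh [89.9 36.9] ang 12.0 z 21.3 rgb [63. 32. 17.]
ebony c [403.8 163.3] mean [405.2 163.7] wh [35.7 89.5] ang -0.3 z 21.4 rgb [6. 5. 4.]
raw c [ 601.  -201.6] mean [ 600.8 -201.5] wh [37.  90.6] ang -4.5 z 27.3 rgb [159. 146.  99.]
tape 309 [602.9 -85.1] [array([601.8, -84.6]), array([ 26.5, 119.2]), np.float64(87.9)]
tape 272 [599.6   0.9] [array([603.6,   0.9]), array([ 24.2, 116.8]), np.float64(88.5)]
tape 308 [606.   85.3] [array([608.1,  85.8]), array([ 26. , 119.5]), np.float64(88.3)]
tape 305 [610.2 170.2] [array([611.4, 170.3]), array([ 26.4, 119.4]), np.float64(88.8)]
battens ((606.3925170898438, 42.91185760498047), (331.3365173339844, 70.10108947753906), 88.34664916992188) 0.02312795096786615
tin ((613.430908203125, 286.5942687988281), 33.12398910522461) [612.76283817 286.34729506]
[[ 0.254  0.     0.967]
 [-0.967 -0.     0.254]
 [ 0.    -1.     0.   ]]
```

>>> servo_tool:
  fingers: [70,70,70,70,70]
  dp:
    - [40,45,0]
    - [40,45,0]
    - [40,45,0]
    - [40,45,0]
    - [40,45,0]
  turn:
    - [0,0,-4]
    - [0,0,-4]
    - [0,0,-4]
    - [0,0,-4]
    - [0,0,-4]
  grip_force: 40

```text
t: 1.78
eef_pos: [0.3599, -0.3781, 0.2215]
eef_rot: [-0.476, 0.476, -0.523, 0.524]
contact_force: [-0.0, -0.7, -0.7]
gripper_width: 0.07
```

>>> servo_tool:
  fingers: [70,70,70,70,70]
  dp:
    - [25,28,-30]
    - [24,28.5,-40]
    - [0,0,-50]
    - [0,0,-40]
    - [0,0,0]
  turn:
    - [0,0,0]
    - [0,0,0]
    - [0,0,0]
    - [0,0,0]
    - [0,0,0]

```text
t: 2.4
eef_pos: [0.4052, -0.3204, 0.0581]
eef_rot: [0.476, -0.477, 0.525, -0.519]
contact_force: [-0.1, 0.4, 0.3]
gripper_width: 0.0701
```

Run:
```python
from h import *
s=bot.read_state();print(s["eef_pos"],s["contact_force"])
c=viewer.camera("side"); cv2.imwrite("pics/s1.png",cv2.resize(c["image"][80:280,240:440,::-1],(600,600)))
```

```text
[ 0.40516266 -0.32037518  0.05806066] [-0.09445601  0.41464009  0.30941963]
```

View pics/s1.png

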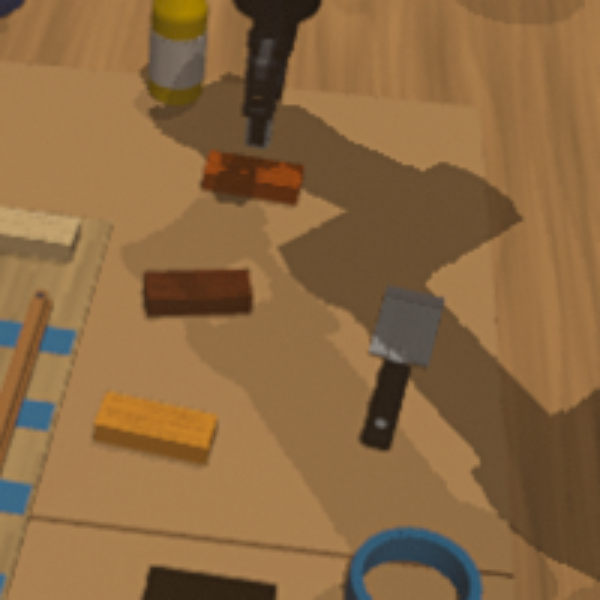

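>>> servo_tool:
  fingers: [70,70,70,36,25]
  dp:
    - [4,-1,-20]
    - [0,0,-19]
    - [0,0,0]
    - [0,0,0]
    - [0,0,0]
  turn:
    - [0,0,0]
    - [0,0,0]
    - [0,0,0]
    - [0,0,0]
    - [0,0,0]

```text
t: 3.08
eef_pos: [0.4128, -0.3251, 0.0238]
eef_rot: [-0.476, 0.476, -0.521, 0.524]
contact_force: [0.0, -0.7, -0.1]
gripper_width: 0.034
```

>>> servo_tool:
  fingers: [25,25]
  dp:
    - [0,0,0]
    - [0,0,0]
  turn:
    - [0,0,0]
    - [0,0,0]

```text
t: 3.32
eef_pos: [0.4119, -0.3242, 0.0225]
eef_rot: [-0.476, 0.476, -0.522, 0.523]
contact_force: [-0.5, 0.4, 0.2]
gripper_width: 0.0247
```

Run:
```python
from h import *
for i in range(4):
    c=viewer.camera("side"); s=bot.read_state();print(s["eef_pos"].round(4),s["gripper_width"],s["qpos"].round(4))
a=cv2.resize(c["image"][100:180,280:380,::-1],(500,400))
c=viewer.camera("top");b=cv2.resize(c["image"][220:320,350:475,::-1],(500,400))
cv2.imwrite("pics/s2.png",cv2.resize(np.hstack([a,b]),(800,320)))
```

```text
[ 0.4118 -0.3241  0.0224] 0.025229708059147295 [-0.7499  0.4005  1.9858 -0.      0.755   0.9132]
[ 0.4117 -0.324   0.0223] 0.024764085543570374 [-0.7499  0.4006  1.9859  0.      0.755   0.9132]
[ 0.4117 -0.324   0.0222] 0.024872070305544478 [-0.7499  0.4008  1.9859  0.      0.755   0.9132]
[ 0.4117 -0.324   0.0221] 0.024987708091017684 [-0.7499  0.4009  1.9859  0.      0.755   0.9132]
```

View pics/s2.png

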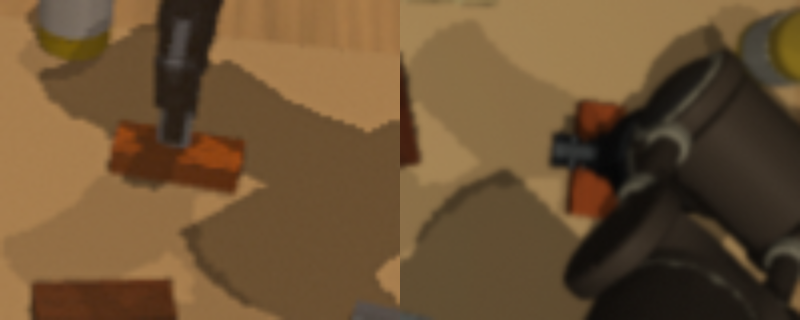

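Run:
```python
from h import *
c=viewer.camera("side"); v,u=np.mgrid[0:420,0:560]; P=unproj(c,u,v,d=c["depth"])
# crop px (175,y)/1.6 *... -> full
for yy in range(105,150,2):
    i=100+int(yy/4/1*0+ (yy/320)*80); 
    j=280+int(175/400*100)
    print(yy,i,j,P[i,j].round(4),c["image"][i,j])
```

```text
105 126 323 [ 0.4136 -0.2783  0.0845] [44 34 24]
107 126 323 [ 0.4136 -0.2783  0.0845] [44 34 24]
109 127 323 [ 0.4133 -0.2777  0.0818] [41 31 21]
111 127 323 [ 0.4133 -0.2777  0.0818] [41 31 21]
113 128 323 [ 0.4132 -0.2996  0.0627] [41 31 21]
115 128 323 [ 0.4132 -0.2996  0.0627] [41 31 21]
117 129 323 [ 0.4129 -0.3005  0.0588] [42 30 19]
119 129 323 [ 0.4129 -0.3005  0.0588] [42 30 19]
121 130 323 [ 0.4126 -0.295   0.0595] [44 33 23]
123 130 323 [ 0.4126 -0.295   0.0595] [44 33 23]
125 131 323 [ 0.4124 -0.3026  0.0506] [43 31 21]
127 131 323 [ 0.4124 -0.3026  0.0506] [43 31 21]
129 132 323 [ 0.4121 -0.3001  0.0492] [43 31 23]
131 132 323 [ 0.4121 -0.3001  0.0492] [43 31 23]
133 133 323 [ 0.4118 -0.2984  0.0471] [45 34 24]
135 133 323 [ 0.4118 -0.2984  0.0471] [45 34 24]
137 134 323 [ 0.4115 -0.3003  0.0424] [41 31 21]
139 134 323 [ 0.4115 -0.3003  0.0424] [41 31 21]
141 135 323 [ 0.4112 -0.2957  0.0425] [54 42 34]
143 135 323 [ 0.4112 -0.2957  0.0425] [54 42 34]
145 136 323 [ 0.4109 -0.303   0.0336] [76 57 45]
147 136 323 [ 0.4109 -0.303   0.0336] [76 57 45]
149 137 323 [ 0.4107 -0.3143  0.0217] [76 42 21]
```

>>> servo_tool:
  fingers: [60,60,60,60,60]
  dp:
    - [0,0,0]
    - [0,0,0]
    - [-2,2.5,0]
    - [0,0,-5]
    - [0,0,0]
  turn:
    - [0,0,0]
    - [0,0,0]
    - [0,0,0]
    - [0,0,0]
    - [0,0,0]

```text
t: 4.25
eef_pos: [0.4092, -0.3211, 0.0166]
eef_rot: [0.476, -0.476, 0.523, -0.522]
contact_force: [0.3, 0.2, -0.4]
gripper_width: 0.0595
```

```bash
cat > tip.py <<'E'
from h import *
c=viewer.camera("side"); v,u=np.mgrid[0:420,0:560]; P=unproj(c,u,v,d=c["depth"])
s=bot.read_state(); e=s["eef_pos"]; print(e.round(4),s["contact_force"].round(1),s["gripper_width"])
m=(abs(P[...,0]-e[0])<.015)&(P[...,1]>e[1]+.02)&(P[...,1]<e[1]+.07)&(P[...,2]>.006)&(P[...,2]<.08)
rows=np.where(m.any(1))[0]
for r in rows[-8:]: print(r,np.median(P[r][m[r]],0).round(4),m[r].sum(),np.median(c["image"][r][m[r]],0))
E
python3 tip.py
```

```text
[ 0.4094 -0.3212  0.0168] [-0.7  0.3 -0.5] 0.059989326973344054
138 [ 0.4115 -0.2796  0.0443] 8 [49.5 40.  32.5]
139 [ 0.4112 -0.2804  0.0412] 8 [52.5 44.  36. ]
140 [ 0.411  -0.2825  0.0359] 8 [69.  52.5 39.5]
141 [ 0.4053 -0.2841  0.0315] 4 [82.  57.  44.5]
142 [ 0.3982 -0.301   0.0161] 3 [90. 46. 19.]
143 [ 0.3979 -0.2993  0.014 ] 3 [92. 47. 17.]
144 [ 0.3962 -0.3002  0.0101] 2 [90.5 45.5 16.5]
145 [ 0.3973 -0.2986  0.007 ] 3 [90. 45. 19.]
```

>>> servo_tool:
  fingers: [60,60,60]
  dp:
    - [0,0,-7]
    - [0,0,-6]
    - [0,0,0]
  turn:
    - [0,0,0]
    - [0,0,0]
    - [0,0,0]

```text
t: 4.68
eef_pos: [0.4091, -0.321, 0.0033]
eef_rot: [0.476, -0.476, 0.523, -0.522]
contact_force: [-0.7, -0.1, -0.2]
gripper_width: 0.0602
```

```bash
python3 tip.py
python3 - <<'E'
from h import *
c=viewer.camera("side");cv2.imwrite("pics/s3.png",cv2.resize(c["image"][95:175,270:380,::-1],(770,560),interpolation=cv2.INTER_NEAREST))
E
```

```text
[ 0.4094 -0.3212  0.0036] [0.5 0.1 0.1] 0.060148379937842174
138 [ 0.4115 -0.2821  0.0422] 8 [47.  38.5 30. ]
139 [ 0.4112 -0.2811  0.0399] 8 [48.5 39.  31.5]
140 [ 0.411  -0.2805  0.0369] 8 [49.5 41.  33. ]
141 [ 0.412  -0.2776  0.0355] 9 [55. 46. 38.]
142 [ 0.4104 -0.2817  0.0295] 10 [59.5 43.5 29.5]
143 [ 0.4101 -0.2793  0.0268] 10 [62.  47.5 32.5]
144 [ 0.4098 -0.2804  0.023 ] 8 [69.  52.5 40.5]
145 [ 0.4055 -0.2837  0.0182] 3 [82. 61. 44.]
```

View pics/s3.png

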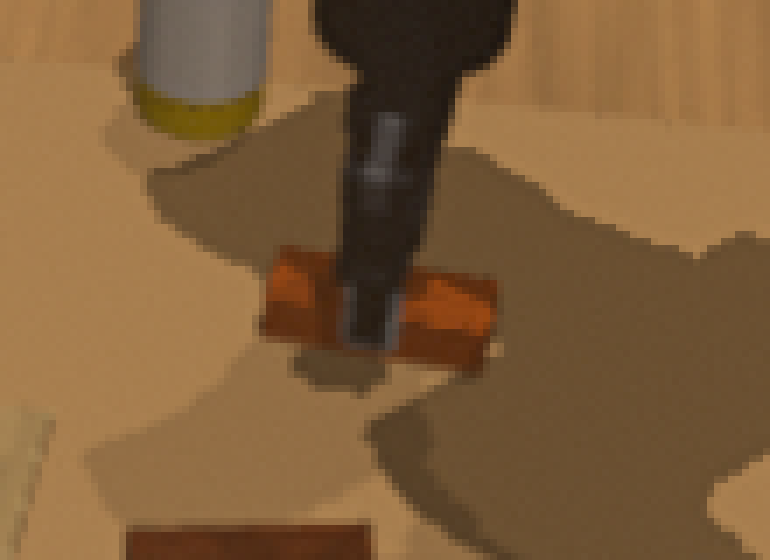

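>>> servo_tool:
  fingers: [60,60,36,25,25]
  dp:
    - [0,0,-5]
    - [0,0,-4]
    - [0,0,0]
    - [0,0,0]
    - [0,0,0]
  turn:
    - [0,0,0]
    - [0,0,0]
    - [0,0,0]
    - [0,0,0]
    - [0,0,0]

```text
t: 5.4
eef_pos: [0.4097, -0.3215, -0.0048]
eef_rot: [-0.476, 0.476, -0.522, 0.523]
contact_force: [-0.2, 0.6, -1.5]
gripper_width: 0.0355
```

>>> servo_tool:
  fingers: [25,25]
  dp:
    - [0,0,0]
    - [0,0,0]
  turn:
    - [0,0,0]
    - [0,0,0]

```text
t: 5.65
eef_pos: [0.4096, -0.3215, -0.0049]
eef_rot: [0.476, -0.476, 0.523, -0.522]
contact_force: [-0.5, -0.8, -0.2]
gripper_width: 0.0349
```

```bash
python3 tip.py
```

```text
[ 0.4096 -0.3214 -0.0049] [-1.1 -0.2 -0.9] 0.034905754960693244
138 [ 0.4116 -0.2908  0.0359] 8 [48.5 39.5 31. ]
139 [ 0.4113 -0.2909  0.0322] 8 [47.5 39.  31.5]
140 [ 0.411  -0.2923  0.0282] 8 [48. 40. 32.]
141 [ 0.4094 -0.2915  0.0244] 9 [61. 43. 24.]
142 [ 0.4118 -0.2941  0.0201] 9 [56. 44. 25.]
143 [ 0.4088 -0.2955  0.0162] 9 [55. 46. 40.]
144 [ 0.4085 -0.2924  0.0145] 9 [63. 51. 37.]
145 [ 0.4068 -0.2926  0.0115] 4 [70. 58. 48.]
```

>>> servo_tool:
  fingers: [25,25,25,25,25]
  dp:
    - [0,0,15]
    - [0,0,35]
    - [0,0,45]
    - [20,35,0]
    - [28,46,0]
  turn:
    - [0,0,0]
    - [0,0,0]
    - [0,0,0]
    - [0,0,3.5]
    - [0,0,0]

```text
t: 6.32
eef_pos: [0.459, -0.2413, 0.0926]
eef_rot: [-0.492, 0.491, -0.507, 0.51]
contact_force: [0.1, 0.3, -1.0]
gripper_width: 0.0349
```

>>> servo_tool:
  fingers: [25,25,25,25,25]
  dp:
    - [28,46,0]
    - [28,46,0]
    - [28,46,0]
    - [28,46,0]
    - [20,33,0]
  turn:
    - [0,0,0]
    - [0,0,0]
    - [0,0,0]
    - [0,0,0]
    - [0,0,0]

```text
t: 6.95
eef_pos: [0.5912, -0.0214, 0.0915]
eef_rot: [-0.493, 0.492, -0.507, 0.508]
contact_force: [-0.2, -0.4, -0.6]
gripper_width: 0.0349
```

>>> servo_tool:
  fingers: [25,25]
  dp:
    - [15.5,24,-20]
    - [0,0,0]
  turn:
    - [0,0,0]
    - [0,0,0]

```text
t: 7.2
eef_pos: [0.6049, 0.0023, 0.0697]
eef_rot: [0.493, -0.493, 0.507, -0.507]
contact_force: [-0.9, -0.5, -0.4]
gripper_width: 0.0348
```

>>> servo_tool:
  fingers: [25,25,25,25,25]
  dp:
    - [0,-2,-20]
    - [0,0,-15]
    - [0,0,-8]
    - [0,0,-4]
    - [0,0,0]
  turn:
    - [0,0,0]
    - [0,0,0]
    - [0,0,0]
    - [0,0,0]
    - [0,0,0]

```text
t: 7.82
eef_pos: [0.6051, -0.0018, 0.0229]
eef_rot: [0.492, -0.492, 0.508, -0.508]
contact_force: [-0.8, 0.3, -0.6]
gripper_width: 0.0348
```

```bash
python3 tip.py|head -1
python3 - <<'E'
from h import *
c=viewer.camera("side");cv2.imwrite("pics/s4.png",cv2.resize(c["image"][140:300,160:320,::-1],(640,600),interpolation=cv2.INTER_NEAREST))
E
```

```text
[ 0.6055 -0.0017  0.0233] [ 0.1  0.9 -0.3] 0.0349599545554528
```

View pics/s4.png

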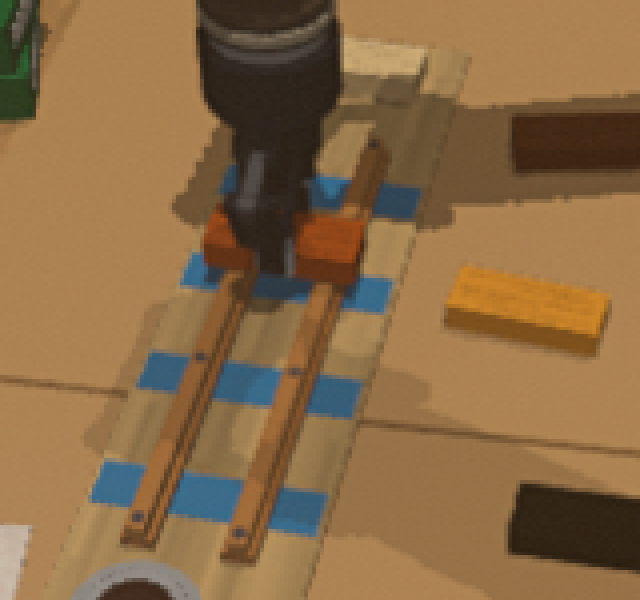

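>>> servo_tool:
  fingers: [25,25,25]
  dp:
    - [-0.5,2,-2]
    - [0,0,-1.5]
    - [0,0,0]
  turn:
    - [0,0,0]
    - [0,0,0]
    - [0,0,0]

```text
t: 8.3
eef_pos: [0.6046, 0.0006, 0.0196]
eef_rot: [0.492, -0.492, 0.508, -0.508]
contact_force: [-0.3, -0.6, -1.1]
gripper_width: 0.0348
```

>>> servo_tool:
  fingers: [25,25]
  dp:
    - [0,0,-1]
    - [0,0,0]
  turn:
    - [0,0,0]
    - [0,0,0]

```text
t: 8.55
eef_pos: [0.6049, 0.0005, 0.0191]
eef_rot: [-0.492, 0.492, -0.508, 0.508]
contact_force: [-1.5, 0.5, 3.1]
gripper_width: 0.0351
```

>>> servo_tool:
  fingers: [40,52,60,60,60]
  dp:
    - [0,0,0]
    - [0,0,0]
    - [0,0,0]
    - [0,0,15]
    - [0,0,35]
  turn:
    - [0,0,0]
    - [0,0,0]
    - [0,0,0]
    - [0,0,0]
    - [0,0,0]

```text
t: 9.18
eef_pos: [0.6029, 0.0006, 0.068]
eef_rot: [0.491, -0.493, 0.509, -0.507]
contact_force: [-0.1, -0.5, -0.0]
gripper_width: 0.0598
```

>>> servo_tool:
  fingers: [60,60,60,60,60]
  dp:
    - [0,0,30]
    - [-40,-38.5,0]
    - [-40,-38.5,0]
    - [-40,-38.5,0]
    - [-39,-38.5,0]
  turn:
    - [0,0,0]
    - [0,0,3.5]
    - [0,0,3.5]
    - [0,0,3.5]
    - [0,0,3.3]

```text
t: 9.8
eef_pos: [0.445, -0.1548, 0.0999]
eef_rot: [0.55, -0.55, 0.443, -0.445]
contact_force: [0.6, -0.4, -0.1]
gripper_width: 0.06
```

Run:
```python
from m import *
measure(dict(chestnut=(.605,0,.046)))
```

```text
honey c [461.1   6.3] mean [461.2   6.4] wh [35.8 89.9] ang -7.6 z 21.1 rgb [159. 108.  45.]
chestnut c [6.037e+02 6.000e-01] mean [6.034e+02 6.000e-01] wh [35.8 90.6] ang -2.1 z 45.2 rgb [126.  60.  28.]
walnut c [ 471.4 -132. ] mean [ 472.9 -133.6] wh [11.6 33.3] ang -8.1 z 21.0 rgb [56.5 30.5 17.5]
ebony c [403.8 163.2] mean [405.1 163.5] wh [35.8 89.5] ang -0.3 z 21.5 rgb [7. 6. 5.]
raw c [ 601.1 -201.2] mean [ 601.1 -201.5] wh [37.6 90.7] ang -4.8 z 27.6 rgb [170. 157. 108.]
```

>>> servo_tool:
  fingers: [60,60]
  dp:
    - [0,0,-40]
    - [0,0,0]
  turn:
    - [0,0,0]
    - [0,0,0]

```text
t: 10.1
eef_pos: [0.4432, -0.1527, 0.0573]
eef_rot: [-0.549, 0.55, -0.447, 0.443]
contact_force: [-0.2, 0.6, 0.2]
gripper_width: 0.0595
```

>>> servo_tool:
  fingers: [60,60,60,60,60]
  dp:
    - [0.5,-0.5,-30]
    - [0,0,-15]
    - [0,0,-10]
    - [0,0,-7]
    - [0,0,0]
  turn:
    - [0,0,0]
    - [0,0,0]
    - [0,0,0]
    - [0,0,0]
    - [0,0,0]

```text
t: 10.72
eef_pos: [0.4462, -0.1539, -0.0034]
eef_rot: [-0.55, 0.55, -0.445, 0.445]
contact_force: [0.1, 0.1, 0.2]
gripper_width: 0.0598
```

>>> servo_tool:
  fingers: [40,30,25,25,25]
  dp:
    - [0,0,0]
    - [0,0,0]
    - [0,0,0]
    - [0,0,0]
    - [0,0,0]
  turn:
    - [0,0,0]
    - [0,0,0]
    - [0,0,0]
    - [0,0,0]
    - [0,0,0]

```text
t: 11.35
eef_pos: [0.4471, -0.1544, -0.0026]
eef_rot: [0.55, -0.549, 0.444, -0.446]
contact_force: [0.1, -0.3, 5.8]
gripper_width: 0.0349
```

>>> servo_tool:
  fingers: [25,25,25,25,25]
  dp:
    - [0,0,15]
    - [0,0,35]
    - [0,0,45]
    - [20,30,0]
    - [32,47,0]
  turn:
    - [0,0,0]
    - [0,0,0]
    - [0,0,0]
    - [0,0,-3]
    - [0,0,-3]

```text
t: 11.98
eef_pos: [0.4986, -0.0773, 0.0932]
eef_rot: [0.525, -0.524, 0.474, -0.475]
contact_force: [1.1, 0.3, -1.1]
gripper_width: 0.035
```

>>> servo_tool:
  fingers: [25,25,25,25,25]
  dp:
    - [32,47,0]
    - [32,47,0]
    - [32,47,0]
    - [15,20.5,-15]
    - [0,0,0]
  turn:
    - [0,0,-3]
    - [0,0,-3]
    - [0,0,-1.9]
    - [0,0,0]
    - [0,0,0]

```text
t: 12.6
eef_pos: [0.6084, 0.0861, 0.0757]
eef_rot: [0.492, -0.493, 0.508, -0.507]
contact_force: [-0.3, 0.5, -0.1]
gripper_width: 0.0349
```

>>> servo_tool:
  fingers: [25,25,25,25,25]
  dp:
    - [1.5,-1,-25]
    - [0,0,-15]
    - [0,0,-7]
    - [0,0,-3]
    - [0,0,0]
  turn:
    - [0,0,0]
    - [0,0,0]
    - [0,0,0]
    - [0,0,0]
    - [0,0,0]

```text
t: 13.22
eef_pos: [0.6109, 0.0833, 0.0271]
eef_rot: [-0.492, 0.491, -0.508, 0.508]
contact_force: [0.1, 0.0, -0.5]
gripper_width: 0.0349
```

>>> servo_tool:
  fingers: [25,25]
  dp:
    - [0,0,-2]
    - [0,0,0]
  turn:
    - [0,0,0]
    - [0,0,0]

```text
t: 13.48
eef_pos: [0.6109, 0.0835, 0.025]
eef_rot: [-0.492, 0.492, -0.508, 0.508]
contact_force: [0.1, 0.1, -0.8]
gripper_width: 0.0349
```

>>> servo_tool:
  fingers: [25,25]
  dp:
    - [-1,1.5,-2.5]
    - [0,0,0]
  turn:
    - [0,0,0]
    - [0,0,0]

```text
t: 13.72
eef_pos: [0.6093, 0.0851, 0.0219]
eef_rot: [0.492, -0.492, 0.508, -0.508]
contact_force: [0.5, 1.9, 0.2]
gripper_width: 0.0351
```

>>> servo_tool:
  fingers: [25,25]
  dp:
    - [0,0,-1.5]
    - [0,0,0]
  turn:
    - [0,0,0]
    - [0,0,0]

```text
t: 13.98
eef_pos: [0.6097, 0.0851, 0.0214]
eef_rot: [0.492, -0.492, 0.508, -0.508]
contact_force: [-2.8, -0.2, 5.6]
gripper_width: 0.035
```

>>> servo_tool:
  fingers: [40,52,60,60,60]
  dp:
    - [0,0,0]
    - [0,0,0]
    - [0,0,0]
    - [0,0,20]
    - [0,0,50]
  turn:
    - [0,0,0]
    - [0,0,0]
    - [0,0,0]
    - [0,0,0]
    - [0,0,0]

```text
t: 14.6
eef_pos: [0.6072, 0.0847, 0.0894]
eef_rot: [0.49, -0.493, 0.51, -0.507]
contact_force: [0.6, -0.1, -0.9]
gripper_width: 0.0599
```

>>> servo_tool:
  fingers: [60,60,60,60,60]
  dp:
    - [-40,-20,10]
    - [-45,-24,0]
    - [-40,-22,0]
    - [-23.5,-12.5,-20]
    - [0,0,-20]
  turn:
    - [0,0,-2]
    - [0,0,-2]
    - [0,0,-1.8]
    - [0,0,0]
    - [0,0,0]

```text
t: 15.22
eef_pos: [0.46, 0.0058, 0.0617]
eef_rot: [-0.465, 0.465, -0.532, 0.533]
contact_force: [0.0, 0.1, -0.6]
gripper_width: 0.0602
```

>>> servo_tool:
  fingers: [60]
  dp:
    - [0,0,0]
  turn:
    - [0,0,0]

```text
t: 15.35
eef_pos: [0.4604, 0.0064, 0.0608]
eef_rot: [0.465, -0.466, 0.533, -0.532]
contact_force: [-0.1, 0.2, -0.4]
gripper_width: 0.0598
```

Run:
```python
from m import *
measure(dict(chestnut=(.605,0,.046),walnut=(.608,.085,.046)))
```

```text
honey c [420.4  11.6] mean [420.5  12. ] wh [35.1  8.1] ang 82.5 z 21.2 rgb [164. 119.  47.]
chestnut c [6.038e+02 6.000e-01] mean [6.035e+02 6.000e-01] wh [35.7 90.5] ang -2.3 z 45.1 rgb [127.  60.  27.]
walnut c [607.1  85. ] mean [606.7  85.3] wh [36.1 90.5] ang -1.9 z 45.2 rgb [67. 30. 14.]
ebony c [403.8 163.1] mean [405.1 163.5] wh [35.9 89.6] ang -0.3 z 21.7 rgb [6. 5. 4.]
raw c [ 600.7 -201.3] mean [ 600.9 -201.5] wh [37.2 91. ] ang -4.8 z 27.1 rgb [173. 160. 110.]
```

Walnut is placed. Now honey (yaw −7.7, aligned).

>>> servo_tool:
  fingers: [60,60,60,60,60]
  dp:
    - [0,0,-30]
    - [0,0,-18]
    - [0,0,-10]
    - [0,0,-6]
    - [0,0,0]
  turn:
    - [0,0,0]
    - [0,0,0]
    - [0,0,0]
    - [0,0,0]
    - [0,0,0]

```text
t: 16.02
eef_pos: [0.4617, 0.0065, -0.003]
eef_rot: [-0.466, 0.465, -0.532, 0.532]
contact_force: [-0.7, -0.1, -0.5]
gripper_width: 0.0601
```

>>> servo_tool:
  fingers: [40,30,25,25,25]
  dp:
    - [0,0,0]
    - [0,0,0]
    - [0,0,0]
    - [0,0,0]
    - [0,0,0]
  turn:
    - [0,0,0]
    - [0,0,0]
    - [0,0,0]
    - [0,0,0]
    - [0,0,0]

```text
t: 16.65
eef_pos: [0.4623, 0.0064, -0.0025]
eef_rot: [-0.466, 0.465, -0.532, 0.533]
contact_force: [1.3, -0.2, 5.8]
gripper_width: 0.0351
```

>>> servo_tool:
  fingers: [25,25,25,25,25]
  dp:
    - [0,0,15]
    - [0,0,35]
    - [0,0,45]
    - [25,-20,0]
    - [45,-28,0]
  turn:
    - [0,0,0]
    - [0,0,0]
    - [0,0,0]
    - [0,0,2]
    - [0,0,2]

```text
t: 17.27
eef_pos: [0.5307, -0.0412, 0.093]
eef_rot: [0.484, -0.484, 0.515, -0.515]
contact_force: [0.6, 0.3, -0.8]
gripper_width: 0.0351
```

>>> servo_tool:
  fingers: [25,25,25,25,25]
  dp:
    - [45,-28,0]
    - [25.5,-15,-10]
    - [0,0,-15]
    - [0,0,0]
    - [0,0,0]
  turn:
    - [0,0,1.8]
    - [0,0,0]
    - [0,0,0]
    - [0,0,0]
    - [0,0,0]

```text
t: 17.9
eef_pos: [0.6, -0.0836, 0.0663]
eef_rot: [0.491, -0.492, 0.509, -0.507]
contact_force: [0.7, 0.7, 0.2]
gripper_width: 0.035
```

>>> servo_tool:
  fingers: [25,25,25,25,25]
  dp:
    - [2,-1,-20]
    - [0,0,-12]
    - [0,0,-7]
    - [0,0,-3]
    - [0,0,0]
  turn:
    - [0,0,0]
    - [0,0,0]
    - [0,0,0]
    - [0,0,0]
    - [0,0,0]

```text
t: 18.52
eef_pos: [0.6037, -0.0855, 0.0244]
eef_rot: [0.492, -0.492, 0.508, -0.508]
contact_force: [0.8, 0.1, 0.6]
gripper_width: 0.0349
```

>>> servo_tool:
  fingers: [25,25]
  dp:
    - [0,0,-1.5]
    - [0,0,0]
  turn:
    - [0,0,0]
    - [0,0,0]

```text
t: 18.77
eef_pos: [0.604, -0.0856, 0.0235]
eef_rot: [-0.492, 0.492, -0.508, 0.508]
contact_force: [-0.3, 0.5, -1.0]
gripper_width: 0.0349
```

>>> servo_tool:
  fingers: [25,25]
  dp:
    - [-1,1,-1.5]
    - [0,0,0]
  turn:
    - [0,0,0]
    - [0,0,0]

```text
t: 19.02
eef_pos: [0.6025, -0.0844, 0.0216]
eef_rot: [0.492, -0.492, 0.508, -0.508]
contact_force: [0.4, 0.4, -1.0]
gripper_width: 0.0346
```

>>> servo_tool:
  fingers: [25,25]
  dp:
    - [0,0,-1]
    - [0,0,0]
  turn:
    - [0,0,0]
    - [0,0,0]

```text
t: 19.27
eef_pos: [0.6026, -0.0844, 0.0215]
eef_rot: [0.492, -0.492, 0.508, -0.508]
contact_force: [-2.6, 0.9, 4.3]
gripper_width: 0.0352
```

>>> servo_tool:
  fingers: [40,52,60,60,60]
  dp:
    - [0,0,0]
    - [0,0,0]
    - [0,0,0]
    - [0,0,20]
    - [0,0,55]
  turn:
    - [0,0,0]
    - [0,0,0]
    - [0,0,0]
    - [0,0,0]
    - [0,0,0]

```text
t: 19.9
eef_pos: [0.5998, -0.0839, 0.094]
eef_rot: [0.49, -0.493, 0.51, -0.506]
contact_force: [1.6, 0.5, 0.1]
gripper_width: 0.0599
```

>>> servo_tool:
  fingers: [60,60,60,60,60]
  dp:
    - [-33,41,0]
    - [-37,46,0]
    - [-37,46,0]
    - [-37,46,0]
    - [-33,41,0]
  turn:
    - [0,0,1.3]
    - [0,0,0]
    - [0,0,0]
    - [0,0,0]
    - [0,0,0]

```text
t: 20.52
eef_pos: [0.4251, 0.137, 0.0971]
eef_rot: [-0.498, 0.497, -0.502, 0.503]
contact_force: [-0.1, 0.9, 0.6]
gripper_width: 0.0601
```

>>> servo_tool:
  fingers: [60,60,60]
  dp:
    - [-20.5,28,-20]
    - [0,0,-20]
    - [0,0,0]
  turn:
    - [0,0,0]
    - [0,0,0]
    - [0,0,0]

```text
t: 20.9
eef_pos: [0.4043, 0.1637, 0.0557]
eef_rot: [0.497, -0.498, 0.502, -0.502]
contact_force: [0.4, 0.2, 0.3]
gripper_width: 0.0599
```

Run:
```python
from m import *
measure(dict(chestnut=(.605,0,.046),walnut=(.608,.085,.046),honey=(.602,-.085,.046)))
```

```text
honey c [601.5 -84.2] mean [601.5 -84.3] wh [36.3 90.7] ang -1.9 z 45.3 rgb [164. 115.  44.]
chestnut c [6.037e+02 6.000e-01] mean [603.8   0.8] wh [35.8 90.6] ang -2.1 z 45.4 rgb [123.  58.  26.]
walnut c [607.1  85. ] mean [607.   85.2] wh [36.1 90.5] ang -2.1 z 45.3 rgb [64. 28. 14.]
ebony c [359.  158.4] mean [359.  158.4] wh [0. 0.] ang 0.0 z 17.7 rgb [84. 69. 48.]
raw c [ 601.  -201.3] mean [ 601.  -201.7] wh [37.4 90.9] ang -4.8 z 27.2 rgb [167. 154. 105.]
```

>>> servo_tool:
  fingers: [60,60,60,60,60]
  dp:
    - [0,0,-30]
    - [0,0,-15]
    - [0,0,-8]
    - [0,0,-6]
    - [0,0,0]
  turn:
    - [0,0,0]
    - [0,0,0]
    - [0,0,0]
    - [0,0,0]
    - [0,0,0]

```text
t: 21.58
eef_pos: [0.4053, 0.1634, -0.0033]
eef_rot: [0.497, -0.497, 0.503, -0.503]
contact_force: [-0.7, -0.7, -0.2]
gripper_width: 0.0602
```

>>> servo_tool:
  fingers: [40,30,25,25,25]
  dp:
    - [0,0,0]
    - [0,0,0]
    - [0,0,0]
    - [0,0,0]
    - [0,0,0]
  turn:
    - [0,0,0]
    - [0,0,0]
    - [0,0,0]
    - [0,0,0]
    - [0,0,0]

```text
t: 22.2
eef_pos: [0.4061, 0.1637, -0.0026]
eef_rot: [-0.498, 0.497, -0.502, 0.503]
contact_force: [-0.5, -0.2, 6.5]
gripper_width: 0.035
```

>>> servo_tool:
  fingers: [25,25,25,25,25]
  dp:
    - [0,0,15]
    - [0,0,35]
    - [0,0,45]
    - [35,1,0]
    - [50,2,0]
  turn:
    - [0,0,0]
    - [0,0,0]
    - [0,0,0]
    - [0,0,-1.3]
    - [0,0,0]

```text
t: 22.82
eef_pos: [0.4904, 0.1667, 0.0934]
eef_rot: [-0.492, 0.491, -0.508, 0.508]
contact_force: [0.5, 0.7, 0.5]
gripper_width: 0.0348
```

>>> servo_tool:
  fingers: [25,25,25,25,25]
  dp:
    - [50,2,0]
    - [50,1.5,0]
    - [21,0,-20]
    - [0,0,-5]
    - [0,0,0]
  turn:
    - [0,0,0]
    - [0,0,0]
    - [0,0,0]
    - [0,0,0]
    - [0,0,0]

```text
t: 23.45
eef_pos: [0.6091, 0.1697, 0.0658]
eef_rot: [0.491, -0.493, 0.509, -0.507]
contact_force: [0.1, -0.2, -0.5]
gripper_width: 0.0351
```

>>> servo_tool:
  fingers: [25,25,25,25,25]
  dp:
    - [2,0,-20]
    - [0,0,-12]
    - [0,0,-7]
    - [0,0,-3]
    - [0,0,0]
  turn:
    - [0,0,0]
    - [0,0,0]
    - [0,0,0]
    - [0,0,0]
    - [0,0,0]

```text
t: 24.08
eef_pos: [0.6132, 0.17, 0.0245]
eef_rot: [0.492, -0.492, 0.508, -0.508]
contact_force: [0.4, 0.3, -0.8]
gripper_width: 0.0351
```

>>> servo_tool:
  fingers: [25,25]
  dp:
    - [-0.5,0.5,-1.5]
    - [0,0,0]
  turn:
    - [0,0,0]
    - [0,0,0]

```text
t: 24.32
eef_pos: [0.6129, 0.1706, 0.0235]
eef_rot: [-0.492, 0.492, -0.508, 0.508]
contact_force: [-0.8, -0.4, -0.7]
gripper_width: 0.0349
```

>>> servo_tool:
  fingers: [25,25]
  dp:
    - [0,0,-1]
    - [0,0,0]
  turn:
    - [0,0,0]
    - [0,0,0]

```text
t: 24.58
eef_pos: [0.6127, 0.1705, 0.0222]
eef_rot: [-0.492, 0.492, -0.508, 0.508]
contact_force: [-0.0, -0.4, -1.0]
gripper_width: 0.0347
```

>>> servo_tool:
  fingers: [25,25]
  dp:
    - [0,0,-1.2]
    - [0,0,0]
  turn:
    - [0,0,0]
    - [0,0,0]

```text
t: 24.82
eef_pos: [0.6129, 0.1705, 0.0214]
eef_rot: [-0.492, 0.492, -0.508, 0.508]
contact_force: [-1.1, -0.8, 3.1]
gripper_width: 0.0353
```

>>> servo_tool:
  fingers: [40,52,60,60,60]
  dp:
    - [0,0,0]
    - [0,0,0]
    - [0,0,0]
    - [0,0,20]
    - [0,0,55]
  turn:
    - [0,0,0]
    - [0,0,0]
    - [0,0,0]
    - [0,0,0]
    - [0,0,0]

```text
t: 25.45
eef_pos: [0.6098, 0.1698, 0.0942]
eef_rot: [0.489, -0.494, 0.51, -0.507]
contact_force: [-0.7, 0.2, 0.3]
gripper_width: 0.0598
```

>>> servo_tool:
  fingers: [60,60,60,60,60]
  dp:
    - [-40,0,20]
    - [-50,0,20]
    - [-50,0,0]
    - [-40,0,0]
    - [0,0,0]
  turn:
    - [0,0,0]
    - [0,0,0]
    - [0,0,0]
    - [0,0,0]
    - [0,0,0]

```text
t: 26.08
eef_pos: [0.4298, 0.1703, 0.1366]
eef_rot: [0.492, -0.492, 0.508, -0.508]
contact_force: [0.2, 0.0, 0.8]
gripper_width: 0.0599
```

Run:
```python
from m import *
c,im,hsv,P,u,v=measure(dict(chestnut=(.605,0,.046),walnut=(.608,.085,.046),honey=(.602,-.085,.046),ebony=(.611,.17,.046)))
m=(np.hypot(P[...,0]-.61,P[...,1]-.289)<.05)&(P[...,2]>.055); q=unproj(c,u[m],v[m],z=.068)[:,:2]*1000
print("tin",cv2.minEnclosingCircle(q.astype(np.float32)))
s=viewer.camera("side")["image"]
cv2.imwrite("pics/fin.png",np.hstack([im[130:290,120:420],cv2.resize(s[130:350,150:350],(145,160))])[...,::-1])
```

```text
honey c [601.6 -84.3] mean [601.7 -84.5] wh [36.3 90.5] ang -2.0 z 45.5 rgb [168. 118.  45.]
chestnut c [6.037e+02 6.000e-01] mean [603.2   0.7] wh [35.8 90.8] ang -2.1 z 45.0 rgb [125.  59.  27.]
walnut c [607.2  85. ] mean [606.5  85.2] wh [36.1 90.3] ang -1.9 z 45.1 rgb [65. 29. 14.]
ebony c [611.5 170.3] mean [611.2 170.6] wh [36.7 90.9] ang -3.1 z 45.1 rgb [6. 5. 4.]
raw c [ 601.  -201.4] mean [ 600.9 -201.5] wh [37.5 90.5] ang -4.5 z 27.6 rgb [170. 157. 107.]
tin ((612.7882690429688, 286.8949890136719), 32.99113845825195)
```

View pics/fin.png

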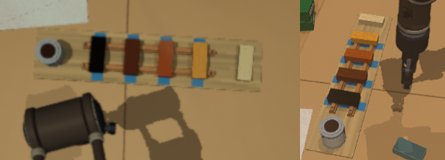

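The picture shows the samples left to right from the tin: ebony (97,54), walnut (131,57), chestnut (165,58) and honey (200,60), with the bare offcut at (245,62). Each covers its strip and the arm is clear.

```bash
python3 -c "
from workcell import sign_off
print(sign_off())"
```

```text
the job is handed in; nothing more can be done
None
```

All four samples are on the rack in shade order, and the job is handed in at about 26 s on the robot's clock. Honey lies next to the bare offcut, followed by chestnut, walnut and ebony, with ebony next to the stain tin.

My last check with the top camera showed:
- **Position:** each sample's centre is within about 1 mm of its strip's middle.
- **Direction:** each sample is within about 1.5° of its tape.
- **Height:** all top faces are at about 45 mm; resting on the battens should give about 46 mm.
- **Offcut and tin:** neither moved by more than 0.5 mm, which is within measuring error.
- **Arm:** it was clear of everything when I handed the job in.

**First grasp missed:** the first close on chestnut passed above the block without touching it. The fingertips showed about 20 mm higher in the side camera than the reported tool position and nose length imply. I didn't find the cause; I set the grasp depth from the camera instead and the second try held. The later grasps worked first time, though each pressed upward on the tool with about 6 N as the fingers closed, probably the tips touching the bench.

**Lowering:** each sample was lowered until the tool felt 3 to 6 N of contact before I let go.

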